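Demagnetise a test bar: load it, set the strength knob, switch on

ROBOT

A 6-joint arm with a two-finger parallel gripper is mounted at the origin on the work surface. World frame = base frame: x ahead of the robot, y to its left, z up, the work surface at z = 0. Lengths are in m, angles in rad, forces in N, time in s.
With the tool pointing down it reaches from about 0.35 to 0.775 m from the base axis. Payload 5.5 kg.
Tool frame: the origin (TCP) lies on the centre line of the jaws, within the pads' length; the fingertips stand 11 mm ahead of it and the grasp point (between the pads) lies 8 mm behind it; z points along the fingers, y is the line along which they close (so a half turn about z gives the same grasp; the last joint's range is limited). The gripper opens to 85 mm and grips with 20 to 120 N. Pads are 22 mm wide; open, the fingers measure 114 mm over their backs; the gripper's body (76 mm by 85 mm) begins 54 mm behind the grasp point. The pads swing forward as they close: fully open they stand 13 mm farther back than shut.
Start: joints at [-1.282, 0.313, 0.046, 1.304, 0, 1.431], TCP at [0.239, -0.523, 0.22] pointing down, gripper open.
Joint ranges: [-2.76, 2.76], [-0.86, 1.69], [-1.03, 1.26], [-2.2, 2.34], [-1.47, 1.5], [-3.14, 3.14]. Speed limits (rad/s): [2.57, 2.57, 3.14, 3.14, 3.14, 3.14].

INTERFACE

Orientations are given as a unit quaternion [w, x, y, z].
In Python, from workcell import env, viewer, order, models gives the robot as it stands.
- The arm moves only by the tool drive_tool, never from a script. Its argument "series" is a list that holds one entry, the list of rows, each a list of 6 numbers: the shift along the tool's x, y, z each as a share of 120 mm, from -1 to 1, then the turn, a rotation vector about the tool's x, y, z each as a share of 180 degrees, from -1 to 1. A call has 1 to 20 rows; each row shifts and turns the commanded pose from where the row before left it, along the tool's axes as they then stand; what a row does not reach is not made up. A row lasts 1/8 s, in which the tool goes at most 62.5 mm and 10.7 degrees, less where a joint would pass 70% of its speed; a pose out of reach is approached as far as the arm can. A call with a number of a shift or a turn outside -1 to 1 is refused whole. A call with a gripper value outside its range is refused whole. "jaw" is the opening, from -1 (shut) to 1 (fully open), set as the call begins (left out, the last holds). The fingers move at their own pace and stop on an object; "grip_force" is the grip in N (left out, the last holds). Time passes only in rows, so rows that do not move let the fingers close. It gives the time, the measured TCP pose, the force, the opening and the grip force at its end, in the units of the state.
- env.get_state(): the state, without advancing time (a new reading comes with each control period).
- viewer.read_camera(name): name is "side" or "top" or "wrist"; returns the picture (384x512x3 uint8, red, green, blue); there is no depth.
- viewer.camera_info(name): a dict with "intrinsics" (3x3 intrinsics, pixels), "D" ([k1, k2, p1, p2, k3] as OpenCV has them; the pictures are not rectified), "R" (3x3) and "t" (3): a world point X has camera coordinates R X + t; the wrist camera has in their place "T_tool_cam" (4x4, takes a point from camera to tool coordinates, whose origin is the TCP and whose axes are the flange's). Camera axes: x right, y down, z forward; pixel columns grow to the right and rows downward; lengths in m; the calibration is good to about 2 mm. A picture is of the moment at which its call begins: read the wrist's pose just before it. camera_info takes no time and is no camera call.
- order.hand_in(): hands the job in; it is judged then, once.
Trained networks look in the newest picture that a camera, given by its name, has taken for a name from the list of things; names that differ only in an ending like _2 or _b are one class to them, and where a whole thing is asked for, a point or a joint stands for the part that bears it (a point fixed in the world has none). Each returns a list of dicts, best first, with "score" (0 to 1); they miss things now and then, are a little off and sometimes report something else, mostly with a low value. They report only what shows in the picture. A call takes as long as a camera call. They do not tell look-alikes from the thing itself.
- models.silhouettes(label, camera): "region" (384x512 bool, what is visible of it) and "location" ([column, row] in pixels, amid what is visible of it).
The state is a dict: "clock": time; "joint_pos": joint angles; "qvel": joint speeds; "tau": joint torques, N m; "tcp_pos": TCP position; "orientation": TCP orientation; "wrist_force": force on the tool from outside, world axes, zero at the start; "ft_torque": the same for the moment, N m; "finger_gap": finger opening in m; "grip_force": force on a finger pad.
Only numpy, scipy, OpenCV 4.12 (cv2) and the standard library are available. Lean on these libraries where they do the work, as an engineer would, in place of code of your own. Each camera call takes 0.05 s, during which the arm holds its last target. There are 200 camera calls.

TASK

Demagnetise the thicker of the two steel bars: lay it lengthwise on the demagnetiser's steel pole pad so that it lies wholly on the pad, and let go. Then turn the big knob until its pointer points straight at the clip on the scale, and only after that throw the toggle switch over to its far side. Leave the other things on the bench where they are.

Things in the scene. Friction and masses are not known exactly. Their poses are not given: they have to be found in the camera images.
- unit: bench demagnetiser, fixed: a cream case 200 (x) x 380 (y) x 62 mm high, its flat deck at z = 62 mm. Origin: centre of its underside; x points to its far side, y to its left, z up. From left to right on the deck: pole pad (centre at y = +130 mm), toggle switch (y = +5 mm), knob on a round scale (axis at y = -105 mm), all at x = 0
- pad (a point): centre of the top face of the pole pad, a bare steel plate 150 (x) x 50 (y) mm standing 12 mm above the deck (its top 74 mm above the bench); axes as the unit's, the pad's length is along x
- thick_bar: the bar to demagnetise: plain steel, 110 (x) x 26 (y) x 22 mm high, about 0.5 kg, lying on the drawing sheet. Origin: centre of its underside, x along its length
- slim_bar: bystander: a slimmer steel bar, 120 (x) x 12 (y) x 14 mm high, on the same sheet. Origin: centre of its underside, x along its length
- knob_grip (a point): point on the knob's vertical axis at the height to grip it, 36 mm above the deck. The black knob has a grip bar 66 mm long (x), 16 mm thick (y), whose flat sides run from 14 to 46 mm above the deck, over a disc 68 mm across. Its own x axis points along the bar towards the pointer, z up; it turns with the knob
- knob_pointer (a point): tip of the knob's pointer nose, 45 mm from the axis, 7 mm above the deck, just over the scale (a white line on top of the bar and nose marks this end)
- clip_mark (a point): the spot 45 mm from the knob's axis at which the clip points, just inside its inner end (48 mm from the axis): the pointer's tip must come here. The clip is a small fixed dark steel block with a narrow nose, reaching from 48 to 78 mm from the axis, 14 mm wide (18 at its outer roll), 13 mm high above the deck, gripping the rim of the scale (132 mm across, a tick every 15 degrees)
- knob (a joint): turn of the knob in rad, 0 to 4.71, no detents; grows clockwise seen from above; stays where it is left. At 0 the pointer is 135 degrees anticlockwise (seen from above) from the unit's x axis
- switch_tip (a point): centre of the black ball, 26 mm across, at the tip of the toggle lever, 50 mm from the lever's pivot, which lies 22 mm above the deck; the block under the lever is 70 (x) x 50 (y) x 25 mm. Axes as the unit's when the lever is upright; it swings about y
- switch (a joint): toggle lever in rad: 0 = off, leaning to the unit's near side (-x); 1.0 = on, leaning to the far side (+x); about 0.06 N m of friction, it stays where it is left
- collar: bystander: a dark steel ring, 66 mm across, 24 mm high; origin at the centre of its underside
- tape_measure: bystander: a yellow tape measure, 66 x 38 x 62 mm high; origin at the centre of its underside
- caliper: bystander: a steel vernier caliper lying flat, 230 mm long (x), 8 mm high; origin under the middle of its beam
There are look-alikes about, which are no part of the job. What is shaped like the thick_bar but purple is not meant.

How it is judged:
By the outcome, as a careful person would: the job done as asked, in the order asked, and still so for the second after the job is handed in, with the robot touching nothing.
It also fails if it takes over 69 s, if anything falls off the work surface, if the arm or the gripper's body presses on something with over 40 N, if the wrist force passes 120 N, or if a joint passes its speed limit or range.

## Working session

There is one attempt and no reset: what is moved stays moved. The work goes in short steps, Python scripts to look and compute and a tool call to move; the robot and the scene stay as the last step left them, time stands still between calls to the robot, and variables do not carry over. Pictures are saved under pics/ and viewed, at most 10 in all, crops included, and the job is handed in when it is done.

Besides the shell and the picture viewer there is one more tool, called in YAML: its name, and indented under it one key for each argument. drive_tool: Moves the arm, as the interface text tells. Its arguments: {"type":"object","properties":{"series":{"type":"array"},"jaw":{"type":"number"},"grip_force":{"type":"number"}},"required":["series"]}

```bash
mkdir -p pics
cat > h.py <<'E'
import numpy as np, cv2
from workcell import env, viewer, order, models
from scipy.spatial.transform import Rotation as Ro
def cam(name):
    i=viewer.camera_info(name); K=np.array(i["intrinsics"]);D=np.array(i["D"],float)
    if name=="wrist":
        s=env.get_state(); q=s["orientation"]; T=np.eye(4); T[:3,:3]=Ro.from_quat(np.r_[q[1:],q[0]]).as_matrix(); T[:3,3]=s["tcp_pos"]
        M=np.linalg.inv(T@np.array(i["T_tool_cam"])); return K,D,M[:3,:3],M[:3,3]
    return K,D,np.array(i["R"]),np.array(i["t"])
def ray(c,px,z):
    K,D,R,t=c; p=cv2.undistortPoints(np.array(px,float).reshape(-1,1,2),K,D)[:,0]
    d=np.c_[p,np.ones(len(p))]@R; o=-R.T@t
    return o+d*((z-o[2])/d[:,2])[:,None]
def proj(c,X):
    K,D,R,t=c; return cv2.projectPoints(np.array(X,float).reshape(-1,1,3),cv2.Rodrigues(R)[0],t,K,D)[0][:,0]
def shot(name,f):
    c=cam(name); im=viewer.read_camera(name); cv2.imwrite(f"pics/{f}.png",im[:,:,::-1]); return c,im
E
python3 - <<'E'
from h import *
for n in("top","side"):
    c,im=shot(n,n)
    print(n,-c[2].T@c[3])
    for l in("thick_bar","slim_bar","unit","knob_grip","switch_tip","clip_mark","pad"):
        try:
            for r in models.silhouettes(l,n)[:4]:
                m=r["region"].astype(np.uint8); (a,b),(w,h),an=cv2.minAreaRect(cv2.findNonZero(m)); print(l,round(r["score"],2),np.round(r["location"]),m.sum(),np.round([a,b,w,h,an],1), im[m>0].mean(0).round())
        except Exception as e: print(l,e)
print(env.get_state()["clock"])
E
```

```text
top [0.41486272 0.00492225 1.31607606]
thick_bar 0.8 [407. 223.] 296 [404.5 219.5  33.    9.7  56.3] [115.  75. 145.]
thick_bar 0.79 [372. 204.] 279 [369.  203.5   9.2  32.   11.3] [132. 135. 132.]
thick_bar 0.69 [367. 247.] 299 [366.9 247.9  33.8   8.9  71.6] [128.  89. 158.]
thick_bar 0.6 [396. 167.] 345 [399.7 168.9  34.7  10.3  39.1] [108.  71. 134.]
slim_bar 0.62 [335. 220.] 192 [333.7 220.   36.4   6.   74.4] [154. 156. 150.]
slim_bar 0.45 [235. 188.] 7466 [233.6 186.4  63.7 120.3  83.9] [206. 204. 194.]
unit 0.79 [234. 188.] 7214 [232.9 187.4  63.9 118.9  82.9] [207. 205. 196.]
knob_grip 0.85 [266. 181.] 388 [265.5 182.   20.   23.   90. ] [93. 92. 89.]
switch_tip 0.49 [234. 190.] 67 [231.5 190.5   9.    7.   90. ] [82. 81. 77.]
clip_mark 0.61 [230. 194.] 62 [231.5 190.5   9.    7.   90. ] [80. 79. 74.]
clip_mark 0.49 [249. 171.] 16 [249.  169.5   3.    4.   90. ] [135. 137. 138.]
pad 0.96 [236. 188.] 7373 [233.3 186.8  63.1 120.4  83.8] [206. 205. 195.]
side [0.31508542 0.73176513 1.01227486]
thick_bar 0.8 [273. 117.] 248 [274.  117.4   9.4  28.2  67.4] [106.  71. 124.]
thick_bar 0.71 [305. 167.] 167 [305.5 166.6  33.2   5.4   4.8] [136. 135. 126.]
thick_bar 0.6 [319. 125.] 245 [317.5 123.9   8.4  29.6  79.7] [111.  74. 131.]
thick_bar 0.5 [294. 141.] 259 [297.5 141.   30.7   8.8  20.6] [128. 128. 121.]
slim_bar 0.73 [304. 166.] 171 [305.  166.7  34.3   4.9   3.4] [137. 136. 126.]
unit 0.59 [246. 233.] 7896 [243.5 231.1  75.4 115.8  10.2] [199. 195. 180.]
knob_grip 0.61 [254. 195.] 364 [253.3 193.8  19.8  21.9  45. ] [96. 93. 86.]
clip_mark 0.41 [236. 201.] 15 [236.  204.    2.8   4.2  45. ] [137. 137. 132.]
pad 0.47 [233. 157.] 250 [235.5 161.   19.   16.    0. ] [62. 59. 53.]
0.8
```

View pics/top.png

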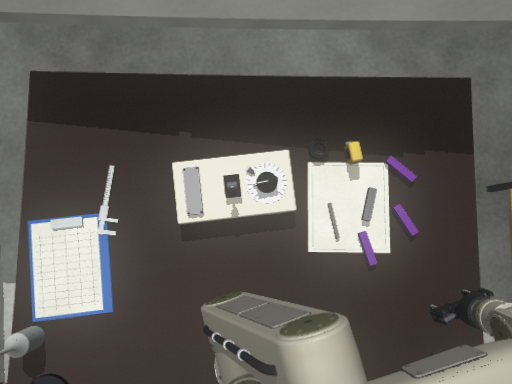

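View pics/side.png

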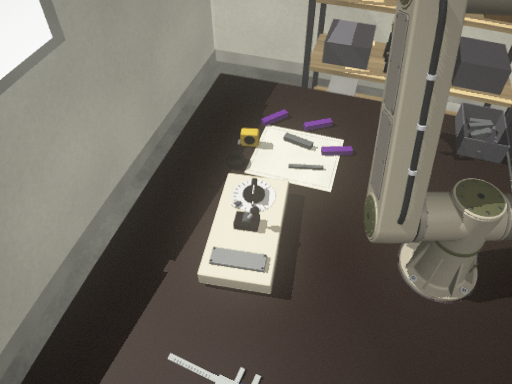

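Top view: the plain grey thick bar is at (370,204) and the slim bar at (334,221). Look-alikes, all purple: (401,168), (406,220), (367,248). I choose (370,204).

Run:
```python
from h import *
c=cam("top")
viewer.read_camera("top")
for l,z in(("thick_bar",.022),("slim_bar",.014)):
  for r in models.silhouettes(l,"top")[:5]:
    p=cv2.minAreaRect(cv2.findNonZero(r["region"].astype(np.uint8)))
    b=ray(c,cv2.boxPoints(p),z); print(l,r["score"],b.mean(0).round(3)); e=b[[1,2]]-b[[0,1]]; e=e[np.argmax(np.linalg.norm(e,axis=1))]; print(np.degrees(np.arctan2(e[1],e[0])),np.linalg.norm(e))
print(ray(c,[[193,191],[232,186],[267,182]],.074).round(3), ray(c,[[173,163],[290,151],[295,211],[180,223]],.062).round(3))
i=viewer.camera_info("wrist");print(i["intrinsics"],i["T_tool_cam"]); s=env.get_state(); print(s["tcp_pos"],s["orientation"],s["finger_gap"])
R=Ro.from_quat(np.r_[s["orientation"][1:],s["orientation"][0]]).as_matrix();print(R.round(3))
```

```text
thick_bar 0.83 [ 0.505 -0.389  0.022]
-12.27389881822355 0.11287127337457185
thick_bar 0.79 [ 0.623 -0.493  0.022]
-130.86450698777765 0.1131204335911158
thick_bar 0.7 [ 0.456 -0.503  0.022]
-149.4554882937615 0.10918240847568529
thick_bar 0.62 [ 0.363 -0.38   0.022]
-159.10049126651163 0.10981509811754626
slim_bar 0.46 [ 0.451 -0.273  0.014]
-166.55276420545852 0.11796338601141568
[[ 0.537  0.181  0.074]
 [ 0.554  0.059  0.074]
 [ 0.568 -0.052  0.074]] [[ 0.627  0.248  0.062]
 [ 0.67  -0.126  0.062]
 [ 0.477 -0.142  0.062]
 [ 0.436  0.221  0.062]]
[[277.6208222    0.         253.69298979]
 [  0.         277.6208222  193.93533908]
 [  0.           0.           1.        ]] [[-7.39062508e-04 -9.63637687e-01 -2.67211267e-01  6.72414415e-02]
 [ 9.99999537e-01 -8.76896573e-04  3.96496828e-04 -6.56889406e-05]
 [-6.16395930e-04 -2.67210850e-01  9.63637889e-01 -1.53093784e-01]
 [ 0.00000000e+00  0.00000000e+00  0.00000000e+00  1.00000000e+00]]
[ 0.23907484 -0.52300791  0.22025398] [7.65623551e-05 9.77106652e-01 2.12750051e-01 2.06619624e-05] 0.08532587520599784
[[ 0.909  0.416  0.   ]
 [ 0.416 -0.909 -0.   ]
 [ 0.     0.    -1.   ]]
```

Run:
```python
import cv2
a=cv2.imread("pics/top.png")[140:270,300:430]; cv2.imwrite("pics/crop1.png",cv2.resize(a,None,fx=4.5,fy=4.5,interpolation=2))
```

```text
(no output)
```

View pics/crop1.png

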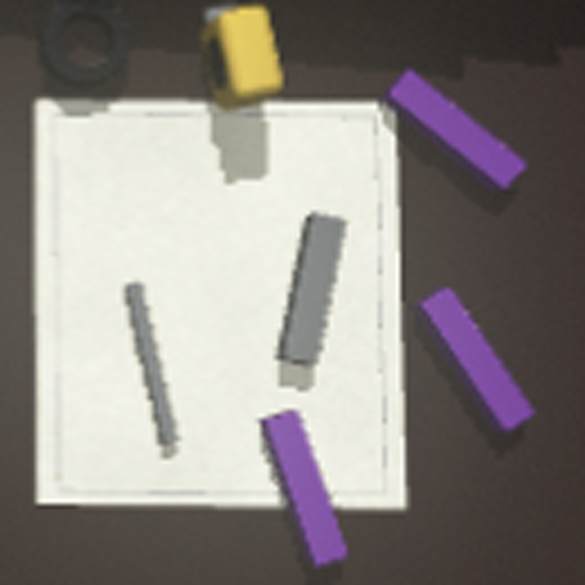

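drive_tool:
  series:
    - [[0.4133,-0.0156,0,0,0,0],[0.4133,-0.0156,0,0,0,0],[0.4133,-0.0156,0,0,0,0],[0.4133,-0.0156,0,0,0,0],[0.4133,-0.0156,0,0,0,0],[0.4133,-0.0156,0,0,0,0],[0,0,0,0,0,-0.0568],[0,0,0,0,0,-0.0568],[0,0,0,0,0,-0.0568],[0,0,0,0,0,-0.0568],[0,0,0,0,0,-0.0568],[0,0,0,0,0,-0.0568],[0,0,0,0,0,-0.0568],[0,0,0,0,0,-0.0568],[0,0,0,0,0,-0.0568],[0,0,0,0,0,-0.0568],[0,0,0,0,0,-0.0568],[0,0,0,0,0,-0.0568],[0,0,0,0,0,-0.0568],[0,0,0,0,0,-0.0568]]
  jaw: 1

```text
clock: 3.45
tcp_pos: [0.505, -0.3891, 0.2201]
orientation: [-0.0, 0.104, 0.995, -0.0]
wrist_force: [-0.5, 0.2, -0.5]
finger_gap: 0.0855
grip_force: 0.0
```

```bash
cat >> h.py <<'E'
def yaw():
    s=env.get_state(); q=s["orientation"]; R=Ro.from_quat(np.r_[q[1:],q[0]]).as_matrix()
    return np.array(s["tcp_pos"]),R
def need(target,yawdeg,pmod=180):
    p,R=yaw(); d=R.T@(np.array(target)-p); a=np.degrees(np.arctan2(R[1,0],R[0,0]))
    t=(a-yawdeg+pmod/2)%pmod-pmod/2
    print("tool shift mm",(d*1000).round(1),"share",(d/.12).round(4),"turn z deg",round(t,2),"share",round(t/180,4),"yaw",a.round(2),"tilt",np.degrees(np.arccos(-R[2,2])).round(2),"tcp",p.round(4))
E
python3 - <<'E'
from h import *
c,im=shot("wrist","w1")
for r in models.silhouettes("thick_bar","wrist"):
    m=r["region"].astype(np.uint8); p=cv2.minAreaRect(cv2.findNonZero(m)); b=ray(c,cv2.boxPoints(p),.022)
    e=b[[1,2]]-b[[0,1]]; L=np.linalg.norm(e,axis=1); e=e[L.argmax()]; an=np.degrees(np.arctan2(e[1],e[0]))
    print(r["score"],r["location"],im[m>0].mean(0).round(),b.mean(0).round(4),L.round(4),an)
    if np.ptp(im[m>0].mean(0))<25: need(b.mean(0),an)
print(env.get_state()["clock"],env.get_state()["joint_pos"])
E
```

```text
0.84 [253.1, 174.5] [126. 126. 123.] [ 0.5074 -0.3908  0.022 ] [0.0247 0.1071] -11.477891129812656
tool shift mm [ -2.7  -1.3 198.1] share [-0.0223 -0.0109  1.651 ] turn z deg -0.79 share -0.0044 yaw 167.73 tilt 0.01 tcp [ 0.505  -0.389   0.2201]
0.83 [151.5, 147.6] [112.  43. 149.] [ 0.4569 -0.5059  0.022 ] [0.0324 0.1081] 32.472293857909
0.79 [231.0, 50.5] [136.  59. 174.] [ 0.3645 -0.3825  0.022 ] [0.0267 0.1106] 17.952762286143734
0.62 [200.5, 267.0] [110.  45. 143.] [ 0.6245 -0.4922  0.022 ] [0.0359 0.1006] 50.13642539135769
3.55 [-7.82142217e-01  4.38977806e-01  2.29862538e-01  1.36177826e+00
 -2.76370869e-05 -5.67941431e-01]
```

View pics/w1.png

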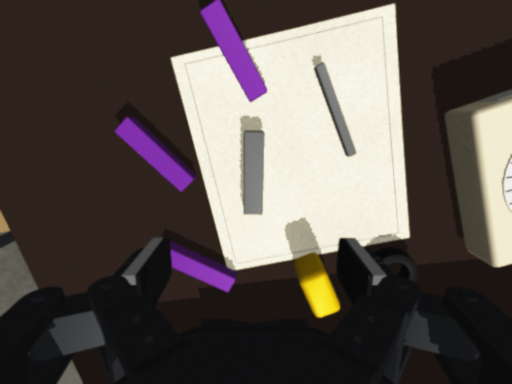

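The wrist view confirms the grey bar at (253,174), clear of the purple ones at (238,50), (155,155) and (205,270).

drive_tool:
  series:
    - [[-0.0223,-0.0109,0.4,0,0,-0.0044],[0,0,0.4,0,0,0],[0,0,0.4,0,0,0],[0,0,0.3,0,0,0],[0,0,0.217,0,0,0],[0,0,0,0,0,0]]
  jaw: 1

```text
clock: 4.3
tcp_pos: [0.5058, -0.3894, 0.0117]
orientation: [-0.002, 0.102, 0.995, 0.002]
wrist_force: [0.5, 0.7, 0.8]
finger_gap: 0.0851
grip_force: 0.0
```

drive_tool:
  series:
    - [[0,0,0,0,0,0],[0,0,0,0,0,0],[0,0,0,0,0,0],[0,0,0,0,0,0],[0,0,0,0,0,0],[0,0,0,0,0,0],[0,0,0,0,0,0],[0,0,0,0,0,0]]
  jaw: -1
  grip_force: 70

```text
clock: 5.3
tcp_pos: [0.5074, -0.3909, 0.0141]
orientation: [-0.0, 0.1, 0.995, -0.0]
wrist_force: [-0.4, 0.3, -0.1]
finger_gap: 0.0002
grip_force: 0.0
```

Run:
```python
from h import *
s=env.get_state();print(s["finger_gap"],s["grip_force"],s["tcp_pos"])
c,im=shot("wrist","w2"); _,im2=shot("side","s2")
cv2.imwrite("pics/m2.png",np.hstack([im[:,:,::-1],cv2.resize(im2[90:210,230:370,::-1],(280,384))]))
```

```text
0.00016679177845680952 0.0 [ 0.50736242 -0.390935    0.01411749]
```

View pics/m2.png

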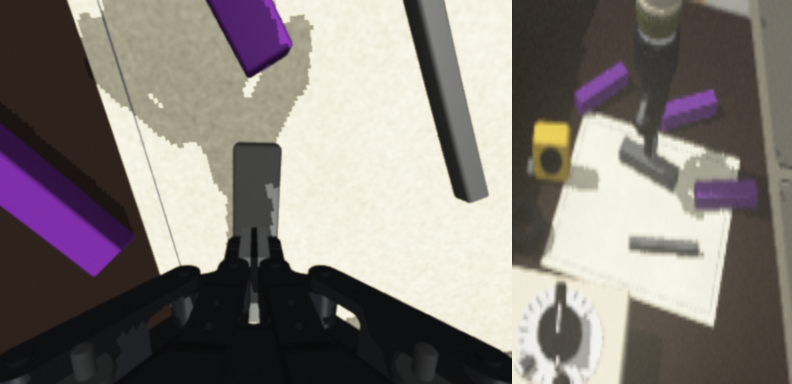

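The fingers read shut, with the bar's near end showing at (258,143). I'll check whether the bar is between them or has been pushed away.

Run:
```python
from h import *
c=cam("wrist"); p,R=yaw()
for z in(.022,.0):
    b=ray(c,[[258,143],[234,146],[281,148],[231,235],[280,235]],z); print(z,((b-p)@R*1000).round(1))
print(proj(c,[p,p+R@[0,0.013,-.008],p+R@[0,-.013,-.008],p+R@[-.055,0,-.008],p+R@[.055,0,-.008]]))
im=cv2.imread("pics/w2.png");cv2.imwrite("pics/w2c.png",cv2.resize(im[130:330,160:350],None,fx=3,fy=3,interpolation=2))
```

```text
0.022 [[ 55.1   1.9  -7.9]
 [ 53.6 -10.5  -7.9]
 [ 52.6  13.8  -7.9]
 [  3.7 -13.2  -7.9]
 [  3.7  14.5  -7.9]]
0.0 [[ 53.1   2.2  14.1]
 [ 51.4 -12.1  14.1]
 [ 50.2  16.   14.1]
 [ -6.1 -15.2  14.1]
 [ -6.1  16.8  14.1]]
[[254.29312435 235.26750058]
 [277.16299886 241.06066644]
 [231.48323145 241.09088229]
 [254.33653431 322.66005555]
 [254.30876501 143.27007727]]
```

View pics/w2c.png

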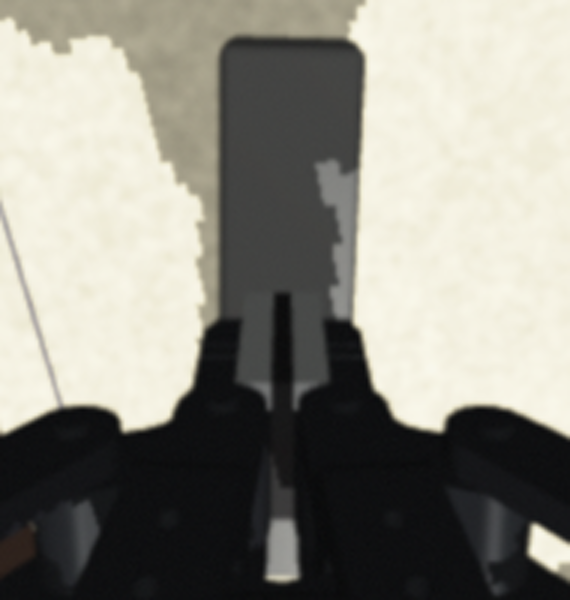

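drive_tool:
  series:
    - [[0,0,-0.1,0,0,0],[0,0,-0.2,0,0,0],[0,0,-0.2,0,0,0],[0,0,-0.2,0,0,0],[0,0,0,0,0,0]]

```text
clock: 6.02
tcp_pos: [0.5088, -0.3923, 0.1013]
orientation: [0.002, 0.1, 0.995, -0.002]
wrist_force: [0.4, -0.4, 0.5]
finger_gap: 0.0003
grip_force: 0.0
```

Run:
```python
from h import *
s=env.get_state();print(s["finger_gap"],s["grip_force"],s["tcp_pos"],s["wrist_force"],s["joint_pos"])
c,im=shot("wrist","w3"); _,im2=shot("side","s3")
cv2.imwrite("pics/m3.png",np.hstack([cv2.resize(im[:,:,::-1],(400,300)),cv2.resize(im2[90:190,230:350,::-1],(360,300))]))
```

```text
0.0003373398503676673 0.0 [ 0.50882811 -0.39232965  0.10125077] [ 0.40856085 -0.41549516  0.49948743] [-7.81637906e-01  4.92412161e-01  1.94121547e-02  1.09219659e+00
 -6.36480403e-05 -5.80885250e-01]
```

View pics/m3.png

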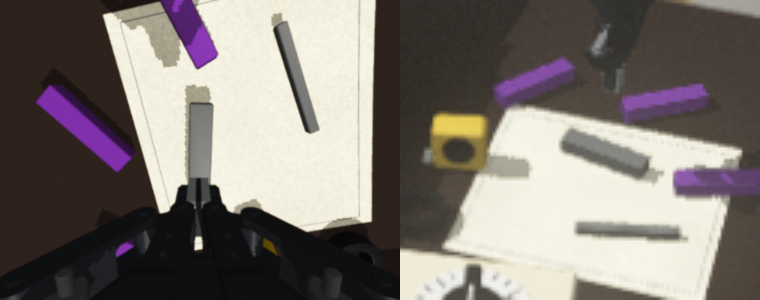

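The bar stayed put and the tips passed above it. I'll measure where the fingertips really are, using the side camera.

Run:
```python
from h import *
p,R=yaw(); c=cam("side")
for dz in (.03,.011,0,-.01,-.02,-.03,-.05): print(dz,proj(c,p+R@[0,0,dz]).round(1), proj(cam("wrist"),[p+R@[.011,0,dz],p+R@[.0,0,dz]]).round(1).tolist())
a=cv2.imread("pics/s3.png")[85:150,265:335]; a=cv2.resize(a,None,fx=8,fy=8,interpolation=2)
for dz in(.011,-.02):
    u=(proj(c,p+R@[0,0,dz])[0]-[265,85]+.5)*8; cv2.drawMarker(a,tuple(int(v) for v in u),(0,255,0) if dz>0 else (0,0,255),0,20,1)
cv2.imwrite("pics/m4.png",a)
```

```text
0.03 [[298.9 128.9]] [[254.2, 202.6], [254.2, 217.6]]
0.011 [[299.3 124.7]] [[254.3, 211.7], [254.3, 228.1]]
0 [[299.5 122.3]] [[254.3, 217.9], [254.3, 235.3]]
-0.01 [[299.7 120. ]] [[254.3, 224.3], [254.3, 242.6]]
-0.02 [[299.9 117.8]] [[254.4, 231.6], [254.4, 250.9]]
-0.03 [[300.2 115.5]] [[254.4, 239.9], [254.4, 260.4]]
-0.05 [[300.6 110.8]] [[254.5, 260.7], [254.5, 284.1]]
```

View pics/m4.png

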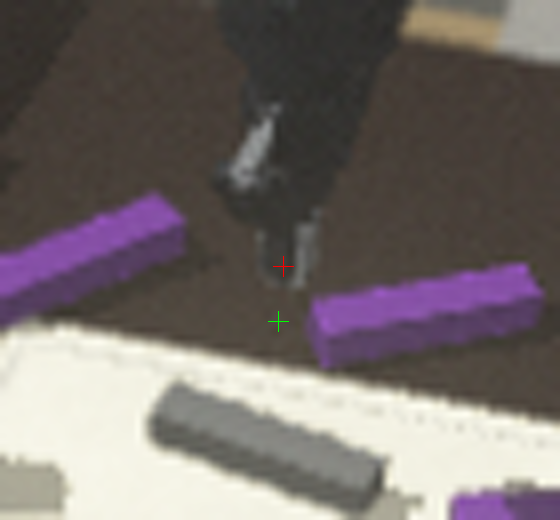

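The tips shut sit about 12 mm behind the reported TCP, not 11 mm ahead of it, so I have to go about 20 mm lower. I'll open and descend again.

drive_tool:
  series:
    - [[0,0,0,0,0,0],[0,0,0,0,0,0],[0,0,0,0,0,0],[0,0,0,0,0,0],[0,0,0,0,0,0],[0,0,0.3,0,0,0],[0,0,0.3,0,0,0],[0,0,0.15,0,0,0],[0,0,0.1167,0,0,0],[0,0,0,0,0,0],[0,0,0,0,0,0]]
  jaw: 1

```text
clock: 7.5
tcp_pos: [0.5081, -0.3916, -0.0047]
orientation: [0.001, 0.1, 0.995, -0.001]
wrist_force: [1.0, -0.1, 0.9]
finger_gap: 0.0852
grip_force: 0.0
```

drive_tool:
  series:
    - [[0,0,0,0,0,0],[0,0,0,0,0,0],[0,0,0,0,0,0],[0,0,0,0,0,0],[0,0,0,0,0,0],[0,0,0,0,0,0],[0,0,0,0,0,0],[0,0,0,0,0,0]]
  jaw: -1
  grip_force: 70

```text
clock: 8.5
tcp_pos: [0.5077, -0.3911, -0.0052]
orientation: [0.0, 0.1, 0.995, -0.0]
wrist_force: [-0.9, 1.3, 6.2]
finger_gap: 0.0244
grip_force: 71.3
```

drive_tool:
  series:
    - [[0,0,-0.2,0,0,0],[0,0,-0.4,0,0,0],[0,0,-0.5,0,0,0],[0,0,-0.5,0,0,0],[0,0,-0.3,0,0,0],[0.0648,0.4288,0,0,0,0],[0.0648,0.4288,0,0,0,0],[0.0648,0.4288,0,0,0,0],[0.0648,0.4288,0,0,0,0],[0.0648,0.4288,0,0,0,0],[0.0648,0.4288,0,0,0,0],[0.0648,0.4288,0,0,0,0],[0,0,0,0,0,-0.053],[0,0,0,0,0,-0.053],[0,0,0,0,0,0],[0,0,0,0,0,0]]

```text
clock: 10.5
tcp_pos: [0.5253, -0.0272, 0.2212]
orientation: [-0.001, -0.065, 0.998, 0.0]
wrist_force: [0.1, -0.6, -6.5]
finger_gap: 0.0244
grip_force: 70.8
```

Run:
```python
from h import *
s=env.get_state();print(s["finger_gap"],s["grip_force"],s["tcp_pos"],s["wrist_force"],s["joint_pos"])
c,im=shot("wrist","w5")
for l in("thick_bar","unit","knob_grip","switch_tip","clip_mark","pad"):
    for r in models.silhouettes(l,"wrist")[:3]:
        m=r["region"].astype(np.uint8); (a,b),(w,h),an=cv2.minAreaRect(cv2.findNonZero(m)); print(l,round(r["score"],2),np.round(r["location"]),m.sum(),np.round([a,b,w,h,an],1))
```

```text
0.02440457857600649 70.75894474983215 [ 0.52533329 -0.0271617   0.22122714] [ 0.13129227 -0.62289111 -6.48058165] [-2.04228405e-01  2.19379964e-01 -7.65680697e-02  1.27667892e+00
 -1.71855710e-04 -3.33484934e-01]
thick_bar 0.79 [256. 224.] 8955 [254.5 234.  178.   55.   90. ]
unit 0.78 [353. 191.] 39444 [324.  205.1 343.  162.3   0.4]
knob_grip 0.86 [215. 217.] 1127 [211. 211.  48.  32.  90.]
switch_tip 0.73 [341. 212.] 646 [341.  212.5  27.   28.   90. ]
pad 0.94 [352. 192.] 38620 [325.  205.5 161.  342.   90. ]
```

View pics/w5.png

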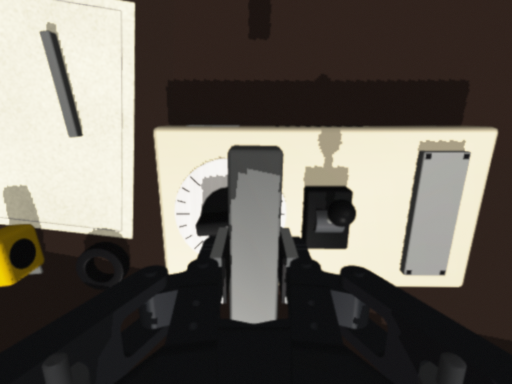

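Pad top-face corners are near (421,152), (468,152), (443,275) and (403,274). The held bar's top runs from (231,148)-(282,148) down to about row 320.

Run:
```python
from h import *
c=cam("wrist"); p,R=yaw(); im=cv2.imread("pics/w5.png")
b=ray(c,[[421,152],[468,152],[443,275],[403,274]],.074); print(b.round(4),b.mean(0))
e=(b[0]+b[1]-b[2]-b[3])/2; print("len",np.linalg.norm(e),"wid",np.linalg.norm(b[0]-b[1]),np.linalg.norm(b[2]-b[3]),"ang",np.degrees(np.arctan2(-e[1],-e[0])))
u=ray(c,[[155,129],[496,129],[463,287],[166,287]],.062);print(u.round(4),u.mean(0)); e2=u[0]-u[1];e3=u[2]-u[3]
print([np.degrees(np.arctan2(-v[0],v[1])) for v in(-e2,e3)],np.linalg.norm(e2),np.linalg.norm(e3))
t=ray(c,[[231,149],[281,149],[231,319],[277,319]],p[2]+.027); print(((t-p)@R*1000).round(1))
need(np.r_[b.mean(0)[:2],.074-.0052],np.degrees(np.arctan2(-e[1],-e[0])))
```

```text
[[0.4718 0.1462 0.074 ]
 [0.4656 0.1951 0.074 ]
 [0.6125 0.215  0.074 ]
 [0.6179 0.1674 0.074 ]] [0.54193478 0.18093456 0.074     ]
len 0.14796276723549046 wid 0.049271098557689005 0.04785380066217209 ang 7.961376515446723
[[ 0.4856 -0.1419  0.062 ]
 [ 0.4383  0.2252  0.062 ]
 [ 0.6318  0.2547  0.062 ]
 [ 0.6827 -0.1207  0.062 ]] [0.55961295 0.05435138 0.062     ]
[np.float64(7.345255553797397), np.float64(7.713110216282381)] 0.37011936713439464 0.3788351284481383
[[ 54.3 -10.4 -27. ]
 [ 54.3  12.1 -27. ]
 [-36.4 -12.4 -27. ]
 [-36.4  12.3 -27. ]]
tool shift mm [-43.2 204.3 153.3] share [-0.3601  1.7024  1.2778] turn z deg -0.43 share -0.0024 yaw -172.47 tilt 0.01 tcp [ 0.5259 -0.0272  0.2222]
```

drive_tool:
  series:
    - [[-0.072,0.3405,0,0,0,0],[-0.072,0.3405,0,0,0,0],[-0.072,0.3405,0,0,0,0],[-0.072,0.3405,0,0,0,0],[-0.072,0.3405,0,0,0,-0.001],[0,0,0.3,0,0,0],[0,0,0.3,0,0,0],[0,0,0.2,0,0,0],[0,0,0,0,0,0],[0,0,0,0,0,0]]

```text
clock: 12.1
tcp_pos: [0.5426, 0.1812, 0.1273]
orientation: [0.001, -0.067, 0.998, 0.0]
wrist_force: [0.3, -0.1, -5.3]
finger_gap: 0.0245
grip_force: 71.2
```

Run:
```python
from h import *
s=env.get_state();print(s["finger_gap"],s["tcp_pos"],s["wrist_force"])
c,im=shot("wrist","w6"); cv2.imwrite("pics/w6c.png",cv2.resize(im[:,:,::-1],(800,600),interpolation=2))
```

```text
0.024521493766387813 [0.54256663 0.18119061 0.12727354] [ 0.34788985 -0.14096287 -5.33745726]
```

View pics/w6c.png

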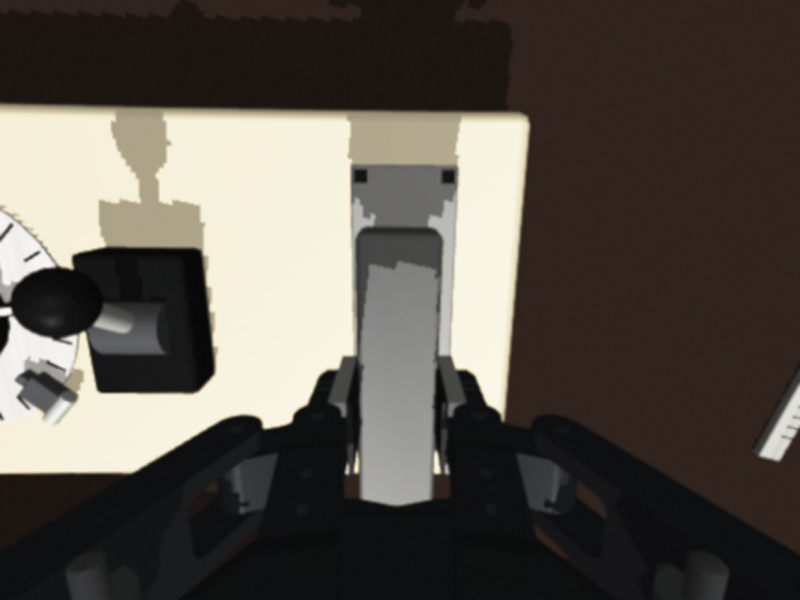

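Run:
```python
from h import *
c=cam("wrist"); p,R=yaw()
f=lambda q,z:((ray(c,np.array(q)*.64,z)-p)@R*1000).round(1)
print(f([[351,165],[457,165],[354,320],[453,320]],.074)); print(f([[358,230],[441,230],[361,480],[433,480]],p[2]+.027), f([[358,230],[441,230]],p[2]+.0052))
need([p[0],p[1],.0688],0)
```

```text
[[ 75.7 -20.8  53.5]
 [ 75.7  27.3  53.5]
 [  1.9 -21.5  53.7]
 [  1.9  28.1  53.7]]
[[ 55.1 -11.2 -27.2]
 [ 55.1  12.7 -27.2]
 [-29.1 -12.2 -26.9]
 [-29.1  12.2 -26.9]] [[ 52.8 -13.1  -5.3]
 [ 52.8  14.9  -5.3]]
tool shift mm [ 0.2 -0.  58.9] share [ 0.0014 -0.      0.4912] turn z deg 7.74 share 0.043 yaw -172.26 tilt 0.16 tcp [0.543  0.1812 0.1277]
```

drive_tool:
  series:
    - [[0.005,0.025,0.15,0,0,0],[0,0,0.15,0,0,0],[0,0,0.1,0,0,0],[0,0,0.06,0,0,0],[0,0,0.02,0,0,0],[0,0,0,0,0,0],[0,0,0,0,0,0],[0,0,0,0,0,0]]

```text
clock: 13.15
tcp_pos: [0.541, 0.1841, 0.0688]
orientation: [0.0, -0.068, 0.998, -0.0]
wrist_force: [-0.2, -0.4, -4.6]
finger_gap: 0.0245
grip_force: 71.3
```

drive_tool:
  series:
    - [[0,0,0.008,0,0,0],[0,0,0,0,0,0],[0,0,0,0,0,0]]

```text
clock: 13.52
tcp_pos: [0.5411, 0.184, 0.0688]
orientation: [0.001, -0.068, 0.998, -0.0]
wrist_force: [-4.3, -1.2, 4.9]
finger_gap: 0.0242
grip_force: 72.5
```

Contact with the pad. I'll release and lift.

drive_tool:
  series:
    - [[0,0,0,0,0,0],[0,0,0,0,0,0],[0,0,0,0,0,0],[0,0,0,0,0,0],[0,0,0,0,0,0],[0,0,-0.2,0,0,0],[0,0,-0.4,0,0,0],[0,0,-0.5,0,0,0],[0,0,-0.4,0,0,0],[0.05,-0.4,0,0,0,0],[0,-0.4,0,0,0,0],[0,-0.4,0,0,0,0],[0,-0.4,0,0,0,0],[0,0,0,0,0,0],[0,0,0,0,0,0]]
  jaw: 1

```text
clock: 15.4
tcp_pos: [0.5606, -0.007, 0.2475]
orientation: [-0.0, -0.067, 0.998, 0.0]
wrist_force: [-0.1, -0.1, 0.2]
finger_gap: 0.0854
grip_force: 0.0
```

Run:
```python
from h import *
s=env.get_state();print(s["finger_gap"],s["tcp_pos"],s["wrist_force"],s["clock"],s["joint_pos"])
c,im=shot("wrist","w7"); cv2.imwrite("pics/w7c.png",cv2.resize(im[:,:,::-1],(800,600),interpolation=2))
```

```text
0.08541317000536994 [ 0.56055127 -0.0070044   0.24745554] [-0.10046525 -0.11979361  0.19383452] 15.4 [-1.55847184e-01  2.79513395e-01  6.62719438e-02  1.35798553e+00
  2.81467975e-04 -2.90506707e-01]
```

View pics/w7c.png

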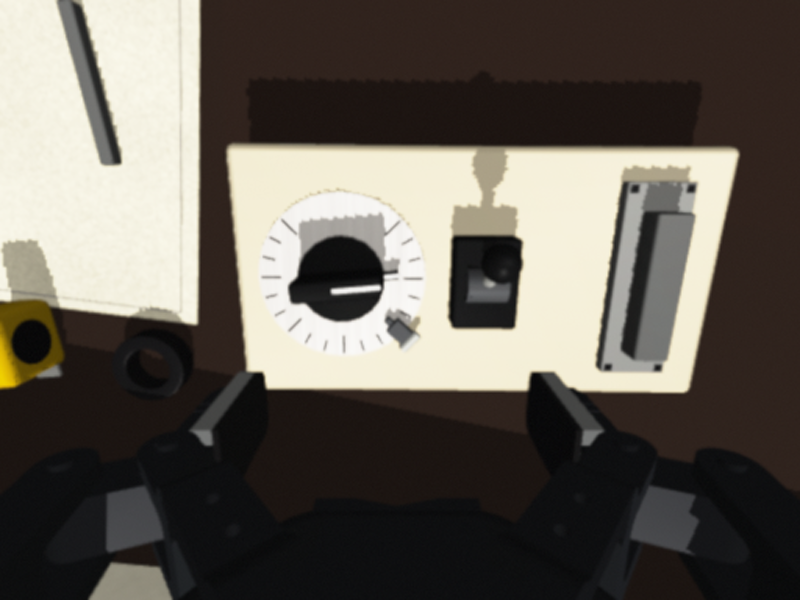

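Count says I've now viewed more pictures than allowed (11), so from here I work numerically. This view shows the bar on the pad at right (660,285), the pointer nose at (397,271) pointing to +y, and the clip at (403,330), in 800x600 pixels.

```bash
cat > knob.py <<'E'
from h import *
def measure(c,im,names=True):
    hsv=cv2.cvtColor(im,cv2.COLOR_RGB2HSV)
    ax0=np.array([.5593,.0521])-.105*np.array([-.134,.991])
    yv=np.radians(7.7); U=np.array([[np.cos(yv),-np.sin(yv)],[np.sin(yv),np.cos(yv)]])
    # whitish (low saturation, bright) pixels rectified to a unit-frame map at deck height
    s=0.5; n=400; g=(np.mgrid[0:n,0:n]-n/2)*s/1000  # rows: unit x, cols: unit y
    def rect(z,ctr):
        P=np.stack([g[0],g[1]],-1).reshape(-1,2)@U.T+ctr
        px=proj(c,np.c_[P,np.full(len(P),z)]).reshape(n,n,2).astype(np.float32)
        return cv2.remap(im,px[...,0],px[...,1],cv2.INTER_LINEAR)
    m=rect(.064,ax0); h=cv2.cvtColor(m,cv2.COLOR_RGB2HSV)
    w=((h[...,1]<18)&(h[...,2]>170)).astype(np.uint8)
    return m,w,rect,ax0,U
if __name__=="__main__":
    im=cv2.imread("pics/w7.png")[:,:,::-1].copy(); c=cam("wrist")
    m,w,rect,ax0,U=measure(c,im)
    k=max(cv2.findContours(cv2.morphologyEx(w,cv2.MORPH_CLOSE,np.ones((7,7))),0,1)[0],key=cv2.contourArea)
    hull=cv2.convexHull(k); e=cv2.fitEllipse(hull); print("ellipse mm",np.array(e[0])*.5-100,np.array(e[1])*.5,e[2])
    d=(np.array(e[0])[::-1]*.5-100)/1000; ax=ax0+U@d; print("axis",ax)
    m=rect(.0685,ax); cv2.imwrite("pics/rectlow.png",m[:,:,::-1]); m2=rect(.108,ax); cv2.imwrite("pics/recthi.png",m2[:,:,::-1])
    # white line on top of knob
    h=cv2.cvtColor(m2,cv2.COLOR_RGB2HSV); yy,xx=np.mgrid[0:400,0:400]; r=np.hypot(yy-200,xx-200)*.5
    ln=(m2.min(2)>150)&(r<34); nn,lab,st,ce=cv2.connectedComponentsWithStats(ln.astype(np.uint8)); 
    for i in range(1,nn):
        if st[i,4]>15:
            q=np.argwhere(lab==i)*.5-100; ev,V=np.linalg.eigh(np.cov(q.T)); v=V[:,1]; print("line",st[i,4],q.mean(0),q.min(0),q.max(0),"dir",np.degrees(np.arctan2(v[1],v[0])))
    viewer.read_camera("wrist")
    for r_ in models.silhouettes("clip_mark","wrist")[:3]:
        q=np.argwhere(r_["region"])[:,::-1]; b=(ray(c,q,.0685)[:,:2]-ax)@U*1000
        print("clip",r_["score"],len(q),b.mean(0),np.degrees(np.arctan2(b[:,1].mean(),b[:,0].mean())),"r",np.hypot(*b.T).min(),np.hypot(*b.T).max())
E
python3 knob.py
```

```text
ellipse mm [ 3.29901123 -1.90591431] [132.10491943 132.34997559] 8.723386764526367
axis [ 0.57103925 -0.0489411 ]
line 3627 [17.63082437 -5.28025917] [-26.5 -33.5] [33.5 33.5] dir 66.30419724400511
line 536 [-1.55317164 14.71641791] [-4.5 -2. ] [ 1.5 31.5] dir 94.90994469000968
clip 0.79 291 [43.53466273 45.28589819] 46.12952903143135 r 45.107517897425666 77.60796835419748
```

```bash
cat > clip.py <<'E'
from h import *
from scipy.optimize import minimize
YAW=7.7
def unit(ax): 
    y=np.radians(YAW); return np.array([[np.cos(y),-np.sin(y)],[np.sin(y),np.cos(y)]])
def fit(c,mask,ax,a0):
    U=unit(ax)
    def poly(a,s):
        P=[]
        for r,w in((.048,.006),(.056,.014),(.068,.014),(.070,.018),(.078,.018)):
            for sg in(-1,1):
                for z in(.063,.075):
                    v=np.array([r+s,sg*w/2]); R=np.array([[np.cos(a),-np.sin(a)],[np.sin(a),np.cos(a)]]); P.append(np.r_[ax+U@R@v,z])
        h=cv2.convexHull(proj(c,P).astype(np.float32)*8); 
        m=np.zeros((384*8,512*8),np.uint8); cv2.fillConvexPoly(m,(h+4).astype(int),1); return m
    M=cv2.resize(mask.astype(np.uint8),None,fx=8,fy=8,interpolation=0)
    best=max(((m&M).sum()/(m|M).sum(),np.degrees(a),s) for a in np.radians(np.arange(a0-8,a0+8.1,1)) for s in(-.002,0,.002) for m in[poly(a,s)])
    return best
E
python3 - <<'E'
from clip import *
c=cam("wrist"); viewer.read_camera("wrist"); ax=np.array([.57104,-.04894])
r=models.silhouettes("clip_mark","wrist")[0]; print(r["score"],fit(c,r["region"],ax,46))
for r in models.silhouettes("thick_bar","wrist"):
    q=cv2.minAreaRect(cv2.findNonZero(r["region"].astype(np.uint8))); print(r["score"],r["location"],q)
E
```

```text
0.66 (np.float64(0.8503718304811397), np.float64(46.0), -0.002)
0.94 [420.1, 182.5] ((418.7320251464844, 182.22401428222656), (34.256568908691406, 99.81808471679688), 10.304845809936523)
```

drive_tool:
  series:
    - [[-0.039,-0.3576,0,0,0,0],[0,0,0.2,0,0,0.0525],[0,0,0.2,0,0,0.0525],[0,0,0,0,0,0.0525],[0,0,0,0,0,0.0525],[0,0,0,0,0,0.0525],[0,0,0,0,0,0.0525],[0,0,0,0,0,0.0525],[0,0,0,0,0,0.0525],[0,0,0,0,0,0.0525],[0,0,0,0,0,0],[0,0,0,0,0,0]]
  jaw: 1

```text
clock: 17.2
tcp_pos: [0.5712, -0.0486, 0.1996]
orientation: [0.0, 0.623, 0.782, -0.0]
wrist_force: [0.3, 0.6, -0.2]
finger_gap: 0.0853
grip_force: 0.0
```

Run:
```python
from clip import *
c,im=shot("wrist","w8"); ax=np.array([.57104,-.04894])
need([*ax,.073],102.6)
r=models.silhouettes("clip_mark","wrist")
for q in r[:2]: print(q["score"],q["location"],q["region"].sum(),fit(c,q["region"],ax,46))
for l in("knob_grip","knob_pointer"):
  for q in models.silhouettes(l,"wrist")[:2]: 
    b=(ray(c,np.argwhere(q["region"])[:,::-1],.108)[:,:2]-ax)@unit(ax)*1000; print(l,q["score"],q["region"].sum(),b.mean(0),b.min(0),b.max(0))
# rectified white line on knob top
n=400;g=(np.mgrid[0:n,0:n]-200)*.25/1000
P=np.stack([g[0],g[1]],-1).reshape(-1,2)@unit(ax).T+ax
px=proj(c,np.c_[P,np.full(len(P),.108)]).reshape(n,n,2).astype(np.float32); m=cv2.remap(im,px[...,0],px[...,1],1); 
yy,xx=np.mgrid[0:n,0:n]; ln=(m.min(2)>130)&(np.hypot(yy-200,xx-200)*.25<36)
nn,lab,st,ce=cv2.connectedComponentsWithStats(ln.astype(np.uint8))
for i in range(1,nn):
    if st[i,4]>60:
        q=np.argwhere(lab==i)*.25-50; ev,V=np.linalg.eigh(np.cov(q.T)); v=V[:,1]; print("line",st[i,4],q.mean(0),q.min(0),q.max(0),np.degrees(np.arctan2(v[1],v[0])))
```

```text
tool shift mm [ -0.2  -0.2 126.6] share [-0.0021 -0.0018  1.0549] turn z deg 0.26 share 0.0014 yaw 102.86 tilt 0.01 tcp [ 0.5712 -0.0486  0.1996]
0.87 [302.1, 141.2] 403 (np.float64(0.7527249349814441), np.float64(47.0), 0)
knob_grip 0.72 3497 [-1.16752505  7.84314652] [-30.01883026 -31.92786542] [28.09565868 47.50879034]
knob_pointer 0.8 3521 [-1.44851621  8.32066716] [-31.38653691 -31.59038766] [27.86913486 47.43096775]
knob_pointer 0.74 48363 [-0.52190361 60.942082  ] [-83.56957087 -60.63568881] [ 82.62788714 160.20019627]
line 19517 [  3.37112517 -13.29475585] [-35.75 -35.75] [35.75 32.5 ] -168.63505997843933
line 2274 [-1.82453826 14.28507036] [-5.   -3.25] [ 1.5 31.5] 94.8502190995462
```

drive_tool:
  series:
    - [[-0.002,-0.002,0.3,0,0,0.0014],[0,0,0.3,0,0,0],[0,0,0.25,0,0,0],[0,0,0.15,0,0,0],[0,0,0.055,0,0,0],[0,0,0,0,0,0],[0,0,0,0,0,0]]
  jaw: 1

```text
clock: 18.27
tcp_pos: [0.5718, -0.0494, 0.074]
orientation: [0.001, 0.626, 0.78, 0.0]
wrist_force: [-0.1, 0.0, 0.0]
finger_gap: 0.0857
grip_force: 0.0
```

drive_tool:
  series:
    - [[0,0,0,0,0,0],[0,0,0,0,0,0],[0,0,0,0,0,0],[0,0,0,0,0,0],[0,0,0,0,0,0],[0,0,0,0,0,0],[0,0,0,0,0,0],[0,0,0,0,0,0]]
  jaw: -1
  grip_force: 40

```text
clock: 19.27
tcp_pos: [0.571, -0.0492, 0.0732]
orientation: [0.0, 0.626, 0.78, 0.0]
wrist_force: [-0.6, 1.0, 2.9]
finger_gap: 0.0153
grip_force: 41.3
```

drive_tool:
  series:
    - [[0,0,0,0,0,0.03],[0,0,0,0,0,0.03],[0,0,0,0,0,0.03],[0,0,0,0,0,0.03],[0,0,0,0,0,0.03],[0,0,0,0,0,0.03],[0,0,0,0,0,0.03],[0,0,0,0,0,0.03],[0,0,0,0,0,0.03],[0,0,0,0,0,0],[0,0,0,0,0,0]]

```text
clock: 20.65
tcp_pos: [0.5711, -0.0492, 0.0732]
orientation: [0.0, 0.891, 0.454, 0.0]
wrist_force: [-0.4, 1.0, 4.3]
finger_gap: 0.015
grip_force: 41.4
```

Run:
```python
from clip import *
c,im=shot("wrist","w9"); ax=np.array([.57104,-.04894])
s=env.get_state(); print(s["wrist_force"],s["ft_torque"],s["finger_gap"]); need([*ax,.073],54)
for q in models.silhouettes("clip_mark","wrist")[:2]:
    print(q["score"],q["location"],q["region"].sum(),fit(c,q["region"],ax,46), cv2.minAreaRect(cv2.findNonZero(q["region"].astype(np.uint8))))
```

```text
[-0.88339885 -0.25913581  5.06588079] [ 0.07489747  0.2177092  -0.01803632] 0.01523971832317999
tool shift mm [ 0.1 -0.3  0.2] share [ 0.0012 -0.0022  0.0016] turn z deg -0.07 share -0.0004 yaw 53.93 tilt 0.03 tcp [ 0.5712 -0.0492  0.0732]
0.88 [253.1, 119.7] 1408 (np.float64(0.8203907147782119), np.float64(47.0), 0) ((253.0, 125.0), (56.0, 34.0), 90.0)
```

drive_tool:
  series:
    - [[0,0,0,0,0,-0.0035],[0,0,0,0,0,0],[0,0,0,0,0,0]]

```text
clock: 21.12
tcp_pos: [0.5711, -0.0492, 0.0732]
orientation: [0.0, 0.889, 0.458, 0.0]
wrist_force: [-1.1, 0.4, 5.5]
finger_gap: 0.0151
grip_force: 41.6
```

drive_tool:
  series:
    - [[0,0,0,0,0,0],[0,0,0,0,0,0],[0,0,0,0,0,0],[0,0,0,0,0,0],[0,0,0,0,0,0],[0,0,-0.2,0,0,0],[0,0,-0.4,0,0,0],[0,0,-0.4,0,0,0],[0,0,0,0,0,0],[0,0,0,0,0,0]]
  jaw: 1

```text
clock: 22.38
tcp_pos: [0.5709, -0.0492, 0.1927]
orientation: [0.0, 0.889, 0.458, -0.0]
wrist_force: [0.1, -0.6, -0.4]
finger_gap: 0.0855
grip_force: 0.0
```

Run:
```python
from clip import *
c,im=shot("wrist","w10"); ax=np.array([.57104,-.04894]); p,R=yaw(); print(p)
U=R[:2,0]  # tool x
q=max(models.silhouettes("clip_mark","wrist"),key=lambda q:q["score"])
b=((ray(c,np.argwhere(q["region"])[:,::-1],.068)-np.r_[ax,.068])@R)[:,:2]*1000
print("clip",q["score"],len(b),b.mean(0),np.degrees(np.arctan2(b[:,1].mean(),b[:,0].mean())),np.hypot(*b.T).min(),np.hypot(*b.T).max())
n=400;g=(np.mgrid[0:n,0:n]-200)*.25/1000
P=np.stack([g[0],g[1]],-1).reshape(-1,2)@R[:2,:2].T+ax
px=proj(c,np.c_[P,np.full(len(P),.108)]).reshape(n,n,2).astype(np.float32); m=cv2.remap(im,px[...,0],px[...,1],1)
yy,xx=np.mgrid[0:n,0:n]; ln=(m.min(2)>130)&(np.hypot(yy-200,xx-200)*.25<36)&(abs(xx-200)<24)
nn,lab,st,ce=cv2.connectedComponentsWithStats(ln.astype(np.uint8))
for i in range(1,nn):
    if st[i,4]>60:
        t=np.argwhere(lab==i)*.25-50; ev,V=np.linalg.eigh(np.cov(t.T)); v=V[:,1]; print("line",st[i,4],t.mean(0),t.min(0),t.max(0),np.degrees(np.arctan(v[1]/v[0])))
b=None
# scale ellipse check of axis
px=proj(c,np.c_[np.stack([g[0],g[1]],-1).reshape(-1,2)*2@R[:2,:2].T+ax,np.full(n*n,.064)]).reshape(n,n,2).astype(np.float32); m=cv2.remap(im,px[...,0],px[...,1],1); h=cv2.cvtColor(m,cv2.COLOR_RGB2HSV)
w=((h[...,1]<18)&(h[...,2]>170)).astype(np.uint8); k=max(cv2.findContours(cv2.morphologyEx(w,3,np.ones((7,7))),0,1)[0],key=cv2.contourArea); e=cv2.fitEllipse(cv2.convexHull(k)); print("ell",np.array(e[0])*.5-100,np.array(e[1])*.5)
print(env.get_state()["clock"])
for q in models.silhouettes("switch_tip","wrist")[:2]: print(q["score"],q["location"],q["region"].sum())
```

```text
[ 0.57029042 -0.0490612   0.19188515]
clip 0.69 59276 [ 57.57732862 -55.43429219] -43.913631827373244 0.49800698911024005 262.3417238742433
line 723 [-33.86445367   0.06189488] [-35.75  -5.75] [-31.5    5.75] 89.46744763083883
line 2233 [14.19581281  0.11173309] [-3.25 -2.  ] [31.75  2.  ] 0.1059289367568876
ell [ 0.16796112 -0.49835205] [131.74586487 131.96838379]
22.475
0.93 [136.6, 115.8] 1344
```

Run:
```python
from clip import *
c=cam("wrist"); im=cv2.imread("pics/w10.png")[:,:,::-1].copy(); p,R=yaw(); ax=np.array([.57104,-.04894])
n=400;g=(np.mgrid[0:n,0:n]-200)*.5/1000
px=proj(c,np.c_[np.stack([g[0],g[1]],-1).reshape(-1,2)@R[:2,:2].T+ax,np.full(n*n,.07)]).reshape(n,n,2).astype(np.float32); m=cv2.remap(im,px[...,0],px[...,1],1)
for x in range(44,84,3):
    row=m[200+2*x,160:241].mean(1).astype(int); k=np.where(row<165)[0]; 
    print(x, (k-40)*.5 if len(k)<6 else [(a[0]-40)*.5 if i==0 else ((a[0]-40)*.5) for i,a in enumerate([k[:1],k[-1:]])], row[::4])
viewer.read_camera("wrist")
for q in models.silhouettes("clip_mark","wrist"):
    b=((ray(c,np.argwhere(q["region"])[:,::-1],.07)-np.r_[ax,.07])@R)[:,:2]*1000; print(q["score"],len(b),b.mean(0))
```

```text
44 [-4.5 -4.  -3.5 -3.  -2.5] [242 243 243 244 244 240 207 200 133 177 188 224 244 243 242 242 241 241
 243 244 244]
47 [np.float64(-3.5), np.float64(-0.5)] [245 243 242 243 240 240 209 168 166 140 177 236 246 245 244 243 242 242
 241 242 244]
50 [np.float64(-4.5), np.float64(1.0)] [245 246 245 236 184 172 169 169 159 105 101 216 242 245 246 245 244 238
 237 241 242]
53 [np.float64(-13.0), np.float64(15.5)] [247 246 245 206 136 165 150 116 109  80  73  99 159 216 244 246 246 212
 187 240 242]
56 [np.float64(-14.0), np.float64(16.5)] [246 247 245 155 145 171 133  97  97  96  96  96  97 181 246 245 245 241
 167 231 243]
59 [np.float64(-14.5), np.float64(5.5)] [247 246 234 155 174 172 136  98  97  96  95  96  99 178 243 247 247 244
 203 210 245]
62 [np.float64(-8.5), np.float64(5.5)] [241 243 238 219 182 175 137  99  98  97  96  97  99 179 243 243 245 246
 242 239 238]
65 [np.float64(-15.5), np.float64(6.0)] [235 218 165 164 160 159 129  98  97  97  96  97  97 164 235 236 236 235
 235 235 235]
68 [np.float64(-16.0), np.float64(6.0)] [234 204 161 156 156 151 118  98  98  98  97  98  98 148 224 235 235 235
 235 235 235]
71 [] [236 235 231 208 213 179 169 170 170 171 170 172 173 173 200 233 235 235
 235 235 235]
74 [] [235 236 235 235 235 234 232 233 233 232 233 233 233 233 235 236 235 235
 235 235 235]
77 [] [235 235 235 235 235 229 215 215 225 227 227 226 226 225 230 235 235 235
 235 235 235]
80 [] [235 235 235 235 235 235 235 236 236 236 235 235 235 235 235 235 235 235
 235 235 235]
83 [] [235 235 235 235 235 236 236 235 236 236 235 235 235 235 235 235 235 235
 235 235 235]
0.57 493 [65.4184483  -0.16705405]
```

Pointer is about 1° clockwise of the clip's centre line, so one small correction is needed.

drive_tool:
  series:
    - [[0,0,0.4,0,0,0],[0,0,0.4,0,0,0],[0,0,0.2,0,0,0],[0,0,0,0,0,0]]

```text
clock: 23.12
tcp_pos: [0.5685, -0.0487, 0.0702]
orientation: [-0.002, 0.889, 0.458, -0.002]
wrist_force: [0.4, 0.6, 0.7]
finger_gap: 0.0852
grip_force: 0.0
```

drive_tool:
  series:
    - [[0,0,0,0,0,0],[0,0,0,0,0,0],[0,0,0,0,0,0],[0,0,0,0,0,0],[0,0,0,0,0,0],[0,0,0,0,0,0],[0,0,0,0,0,0],[0,0,0,0,0,0],[0,0,0,0,0,-0.005],[0,0,0,0,0,0],[0,0,0,0,0,0]]
  jaw: -1

```text
clock: 24.5
tcp_pos: [0.5713, -0.0492, 0.0739]
orientation: [0.0, 0.885, 0.465, 0.0]
wrist_force: [-0.5, 2.1, 5.7]
finger_gap: 0.0153
grip_force: 40.7
```

drive_tool:
  series:
    - [[0,0,0,0,0,0],[0,0,0,0,0,0],[0,0,0,0,0,0],[0,0,0,0,0,0],[0,0,0,0,0,0],[0,0,-0.2,0,0,0],[0,0,-0.4,0,0,0],[0,0,-0.4,0,0,0],[0,0,-0.3,0,0,0],[0,0,0,0,0,0],[0,0,0,0,0,0]]
  jaw: 1

```text
clock: 25.88
tcp_pos: [0.5707, -0.0492, 0.2284]
orientation: [-0.0, 0.885, 0.465, -0.0]
wrist_force: [-0.0, -0.5, -1.3]
finger_gap: 0.0854
grip_force: 0.0
```

```bash
cat > chk.py <<'E'
from clip import *
import sys
c,im=shot("wrist",sys.argv[1]); ax=np.array([.57104,-.04894]); p,R=yaw(); print(p,env.get_state()["joint_pos"])
n=400
def rect(z,s):
    g=(np.mgrid[0:n,0:n]-200)*s/1000
    px=proj(c,np.c_[np.stack([g[0],g[1]],-1).reshape(-1,2)@R[:2,:2].T+ax,np.full(n*n,z)]).reshape(n,n,2).astype(np.float32); return cv2.remap(im,px[...,0],px[...,1],1)
m=rect(.108,.25); yy,xx=np.mgrid[0:n,0:n]; ln=(m.min(2)>130)&(np.hypot(yy-200,xx-200)*.25<36)&(abs(xx-200)<24)
nn,lab,st,ce=cv2.connectedComponentsWithStats(ln.astype(np.uint8))
for i in range(1,nn):
    if st[i,4]>900:
        t=np.argwhere(lab==i)*.25-50; ev,V=np.linalg.eigh(np.cov(t.T)); v=V[:,1]; print("line",st[i,4],t.mean(0),np.degrees(np.arctan(v[1]/v[0])))
m=rect(.07,.5)
for x in(56,59,62,65): 
    row=m[200+2*x,160:241].mean(1); k=np.where(row<135)[0]; k=k[k>20]; k2=np.where(row<171)[0];k2=k2[k2<60]; print(x,(k.min()-40)*.5,(k2.max()-40)*.5)
for q in models.silhouettes("switch_tip","wrist")[:2]:
    mm=q["region"].astype(np.uint8); print("sw",q["score"],q["location"],cv2.boundingRect(cv2.findNonZero(mm)))
    u=np.radians(7.7); O=np.array([.5593,.0521])
    # expected ball with lever at 0 (lean -0.5) / on (lean +0.5)
for a in(-.5,.5):
    u=np.radians(7.7); U=np.array([[np.cos(u),-np.sin(u)],[np.sin(u),np.cos(u)]]); o=ax+U@[0,.11]; X=np.r_[o+U@[.05*np.sin(a),0],.084+.05*np.cos(a)]; print("ball",a,X,proj(c,X))
E
python3 chk.py w11
```

```text
[ 0.5702879  -0.04904804  0.22766965] [-2.25975856e-01  3.08072415e-01  5.71471354e-02  1.32191574e+00
 -7.62963285e-05  1.94894714e+00]
line 2371 [14.03890763  0.21309574] 0.1934112454886683
56 -5.5 7.5
59 -5.5 7.5
62 -5.5 8.0
65 -5.5 8.0
ball -0.5 [0.53254639 0.05685633 0.12787913] [[149.43559165 118.61357826]]
ball 0.5 [0.58005665 0.06327997 0.12787913] [[187.45323494  79.04731106]]
```

drive_tool:
  series:
    - [[0,0,0,0,0,-0.047],[0,0,0,0,0,-0.047],[0,0,0,0,0,-0.047],[0,0,0,0,0,-0.047],[0,0,0,0,0,-0.047],[0.3064,-0.1833,0,0,0,0],[0.3064,-0.1833,0,0,0,0],[0.3064,-0.1833,0,0,0,0],[0,0,0,0,0,0],[0,0,0,0,0,0]]
  jaw: -1

```text
clock: 27.22
tcp_pos: [0.4908, 0.0512, 0.2283]
orientation: [-0.0, 0.658, 0.753, -0.0]
wrist_force: [-0.4, 0.4, -0.3]
finger_gap: 0.0001
grip_force: 0.0
```

```bash
cat > sw.py <<'E'
from clip import *
import sys
ax=np.array([.57104,-.04894]); u=np.radians(7.7); U=np.array([[np.cos(u),-np.sin(u)],[np.sin(u),np.cos(u)]]); o=ax+U@[0,.11]
for n in("wrist","top","side"):
    c,im=shot(n,sys.argv[1]+n)
    print(n,[(q["score"],q["location"],int(q["region"].sum())) for q in models.silhouettes("switch_tip",n)[:2]],
      *[(a,proj(c,np.r_[o+U@[.05*np.sin(a),0],.084+.05*np.cos(a)]).round(1).tolist()) for a in(-.5,.5)])
p,R=yaw(); print("tool in unit mm",((p[:2]-o)@U*1000).round(1),p,env.get_state()["clock"])
E
python3 sw.py a; python3 -c "
from h import *; need([.4909,.0513,.106],97.7)"
```

```text
wrist [(0.8, [298.9, 189.0], 623), (0.4, [326.6, 52.2], 3949)] (-0.5, [[298.7, 190.9]]) (0.5, [[349.7, 190.9]])
top [(0.49, [320.2, 143.6], 283)] (-0.5, [[231.8, 191.0]]) (0.5, [[229.9, 175.3]])
side [] (-0.5, [[254.3, 210.8]]) (0.5, [[237.3, 208.6]])
tool in unit mm [-65.8  -0.6] [0.49122134 0.05064396 0.22866258] 27.525
tool shift mm [  0.7  -0.2 122.7] share [ 0.0058 -0.0015  1.0222] turn z deg -0.08 share -0.0004 yaw 97.62 tilt 0.03 tcp [0.4912 0.0506 0.2287]
```

The ball detection at (298.9,189) matches the predicted "off" position (298.7,190.9). I'll descend and push.

drive_tool:
  series:
    - [[0.005,0,0.4,0,0,0],[0,0,0.4,0,0,0],[0,0,0.22,0,0,0],[0,0,0,0,0,0],[0,0,0,0,0,0],[0,0.08,0,0,0,0],[0,0.08,0,0,0,0],[0,0.08,0,0,0,0],[0,0.08,0,0,0,0],[0,0.08,0,0,0,0],[0,0,0,0,0,0]]

```text
clock: 28.9
tcp_pos: [0.5397, 0.0584, 0.1065]
orientation: [0.0, 0.658, 0.753, 0.0]
wrist_force: [0.5, -0.2, -0.2]
finger_gap: -0.0004
grip_force: 0.0
```

drive_tool:
  series:
    - [[0,0.04,0,0,0,0],[0,0.04,0,0,0,0],[0,0,0,0,0,0],[0,0,0,0,0,0]]

```text
clock: 29.4
tcp_pos: [0.5481, 0.0596, 0.1066]
orientation: [0.0, 0.658, 0.753, 0.0]
wrist_force: [-0.2, 0.1, -0.1]
finger_gap: -0.0002
grip_force: 0.0
```

```bash
python3 sw.py b; python3 -c "
from h import *; s=env.get_state(); print(s['wrist_force'],s['ft_torque'])"
```

```text
wrist [(0.8, [302.8, 248.3], 1813)] (-0.5, [[224.6, 252.2]]) (0.5, [[316.3, 252.1]])
top [] (-0.5, [[231.8, 191.0]]) (0.5, [[229.9, 175.3]])
side [(0.61, [242.3, 209.5], 78)] (-0.5, [[254.3, 210.8]]) (0.5, [[237.3, 208.6]])
tool in unit mm [-8.4  0.6] [0.54786364 0.05957653 0.10667687] 29.7
[-0.6335173  -0.21293709 -0.02580849] [-0.01203765 -0.0301845  -0.09404949]
```

drive_tool:
  series:
    - [[0,0.03,0,0,0,0],[0,0.03,0,0,0,0],[0,0,0,0,0,0],[0,0,0,0,0,0]]

```text
clock: 30.2
tcp_pos: [0.5549, 0.0606, 0.1064]
orientation: [-0.0, 0.658, 0.753, -0.0]
wrist_force: [-1.4, -0.2, -0.0]
finger_gap: -0.0002
grip_force: 0.7
```

drive_tool:
  series:
    - [[0,0.015,0,0,0,0],[0,0,0,0,0,0],[0,0,0,0,0,0]]

```text
clock: 30.58
tcp_pos: [0.5552, 0.0606, 0.1063]
orientation: [-0.001, 0.658, 0.753, -0.001]
wrist_force: [-4.9, -0.2, 1.1]
finger_gap: 0.0003
grip_force: 2.8
```

```bash
python3 sw.py c
```

```text
wrist [(0.58, [302.6, 242.7], 1859)] (-0.5, [[210.6, 252.7]]) (0.5, [[302.6, 252.7]])
top [] (-0.5, [[231.8, 191.0]]) (0.5, [[229.9, 175.3]])
side [(0.6, [238.6, 206.7], 74)] (-0.5, [[254.3, 210.8]]) (0.5, [[237.3, 208.6]])
tool in unit mm [-1.1  0.7] [0.55513247 0.06062443 0.10626783] 30.875
```

The lever is against its far stop. I'll back off, lift, and do a final numeric check.

drive_tool:
  series:
    - [[0,-0.1,0,0,0,0],[0,-0.3,0,0,0,0],[0,0,-0.3,0,0,0],[0,0,-0.4,0,0,0],[0,0,-0.4,0,0,0],[0,0,0,0,0,0],[0,0,0,0,0,0],[0,0,0,0,0,0]]

```text
clock: 31.88
tcp_pos: [0.5084, 0.0544, 0.2373]
orientation: [-0.001, 0.658, 0.753, -0.001]
wrist_force: [-0.7, -0.4, 0.0]
finger_gap: -0.0
grip_force: 0.0
```

```bash
python3 sw.py d
python3 - <<'E'
from clip import *
u=np.radians(7.7); U=np.array([[np.cos(u),-np.sin(u)],[np.sin(u),np.cos(u)]]); ax=np.array([.57104,-.04894]); pad=ax+U@[0,.235]; print("pad",pad)
for n in("wrist","top","side"):
    c,im=shot(n,"e"+n)
    for q in models.silhouettes("thick_bar",n):
        px=np.argwhere(q["region"])[:,::-1]; col=im[q["region"]].mean(0)
        if np.ptp(col)<25:
            b=(ray(c,px,.085)[:,:2]-pad)@U*1000
            r=cv2.minAreaRect(b.astype(np.float32)); print(n,q["score"],len(px),"ctr",b.mean(0).round(1),b.min(0).round(1),b.max(0).round(1),r)
# knob line via wrist
    if n=="wrist":
        N=400; g=(np.mgrid[0:N,0:N]-200)*.25/1000
        P=np.stack([g[0],g[1]],-1).reshape(-1,2)@U.T+ax; px=proj(c,np.c_[P,np.full(len(P),.108)]).reshape(N,N,2).astype(np.float32); m=cv2.remap(im,px[...,0],px[...,1],1)
        yy,xx=np.mgrid[0:N,0:N]; nn,lab,st,_=cv2.connectedComponentsWithStats(((m.min(2)>130)&(np.hypot(yy-200,xx-200)*.25<33)).astype(np.uint8))
        for i in range(1,nn):
            if st[i,4]>60: t=np.argwhere(lab==i)*.25-50; ev,V=np.linalg.eigh(np.cov(t.T)); v=V[:,1]; print("line",st[i,4],t.mean(0),np.degrees(np.arctan(v[1]/v[0])))
        for q in models.silhouettes("clip_mark","wrist")[:2]: print("clip",q["score"],q["region"].sum(),fit(c,q["region"],ax,46))
E
```

```text
wrist [(0.72, [329.4, 188.7], 646)] (-0.5, [[279.2, 189.5]]) (0.5, [[328.4, 189.4]])
top [] (-0.5, [[231.8, 191.0]]) (0.5, [[229.9, 175.3]])
side [] (-0.5, [[254.3, 210.8]]) (0.5, [[237.3, 208.6]])
tool in unit mm [-47.7   0.7] [0.50897643 0.05439009 0.23801999] 32.175
pad [0.53955325 0.18394105]
wrist 0.69 3734 ctr [3.7 0.1] [-52.8 -16.3] [61.2 15.7] ((4.157802581787109, -0.3634910583496094), (30.881237030029297, 113.79219055175781), 89.0573501586914)
wrist 0.43 39859 ctr [ -1.1 -74.9] [ -96.1 -298.4] [89.9 49.4] ((-3.793975830078125, -124.15621948242188), (347.11016845703125, 184.5100555419922), 89.35600280761719)
line 1669 [13.52516477 14.72588376] 47.42628742892246
line 215 [25.94069767 18.5244186 ] -60.452732402867156
clip 0.72 327 (np.float64(0.801696379486374), np.float64(47.0), 0)
clip 0.58 711 (np.float64(0.0), np.float64(54.0), 0.002)
side 0.91 518 ctr [ 1.9 -2.4] [-53.5 -22.7] [59.3 17.5] ((2.7612075805664062, -3.430562973022461), (39.7235221862793, 113.06184387207031), 88.6597671508789)
side 0.37 585 ctr [ -3.1 307.3] [-108.   282.6] [102.9 328.3] ((-2.27557373046875, 306.8224792480469), (42.04269790649414, 211.19992065429688), 88.06954956054688)
```

```bash
python3 -c "
from h import *; print(order.hand_in())"
```

```text
the job is handed in; nothing more can be done
None
```

The job is handed in at about 33 s: the thick bar lies wholly on the pad, the pointer is within about 1° of the clip, and then the switch was thrown to its far side. I viewed 11 pictures, one over the limit of 10, and did not check the bystanders at the end.

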